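# Clamp a carving in a ratchet cam vise whose gripping direction must be felt

## Task

Stand the flower-carved block upright on the bed of the yellow vise, in the middle between its jaws, and let go. Then work the ratchet lever back and forth by its knob - try both ways to find which way grips and which spins loose - until the jaw holds the carving firmly without crushing it, and let go of the lever. Leave the other things on the bench where they are.

Things in the scene. Friction and masses are not known exactly. Their poses are not given: they have to be found in the camera images.
- carving_mid (a point): the carving: an upright block of pale wood, 44 (its x) x 50 (its y) x 75 mm tall, 160 g, with a five-petal flower carved on its top. This point is its centre, half-way up; z is up. It starts standing on the bench.
- vise: yellow ratchet cam vise fixed to the bench; origin on the bench under it, z up, base 30 mm high. Jaws close along its y: fixed steel jaw face at y = +50 mm, moving black face starts at y = -12 mm (62 mm open) and moves to +y. Jaws: 60 mm wide in x, centred on x = 0, 31 to 64 mm above the bench. Round cam housing at y = -95 mm, 58 mm radius, carries the lever.
- vise_bed (a point): the middle of the open space between the jaws, on the vise's bed (30 mm above the bench), midway between the open jaw faces. Axes as the vise. The block stands here with 6 mm free at each jaw.
- jaw_pad: the moving jaw's black face plate, 60 x 6 x 32 mm; origin at the centre of its back face, 6 mm behind the gripping face; axes as the vise. A stiff spring backs it, about 20 N/mm. An off-centre cam moves it by 12 mm x (1 - cos(cam angle)), whichever way the cam turns, so the first swing moves it little; about 1.6 rad of cam, two to four swings, brings it to the carving.
- lever (a joint): angle (rad) of the steel ratchet lever about the upright cam axis, counter-clockwise from above positive, 0 when it points along the vise's -x; hard stops at -0.6 and +0.6. A hidden ratchet, 20 clicks a turn, turns the cam in one direction of swing (after up to 0.31 rad of lost motion) and spins loose in the other. Which way grips differs each time, cannot be seen and stays so through the job.
- knob (a point): upright black round knob on the lever's end, 22 mm diameter, 50 mm tall (64 to 114 mm above the bench), 125 mm from the cam axis; the point is on its axis, 92 mm up. Push needed here: loose way about 1 N with light clicks; gripping way 4 to 6 N at first, 6 to 8 N just before the jaw meets the carving, then steeply more: 11 N here means about 35 N on the carving, 14 N about 65 N; over 22 N may crush it.
- lever_axis (a point): a point on the upright axis of lever and cam, at the height of the knob point (92 mm above the bench). Axes as the vise. The cam stays where the lever leaves it, so the jaw does not slip back.
- blank_a: bystander: brown wood blank, 50 x 60 x 55 mm tall; origin under its centre
- blank_b: bystander: dark wood blank lying, 90 x 45 x 35 mm tall; origin under its centre
- tin: bystander: yellow tin, 96 mm diameter, 111 mm tall; origin under its centre
- mallet: bystander: round dark carver's mallet standing on its head, 84 mm diameter, 220 mm tall; origin under its centre
- stone: bystander: grey sharpening stone, 60 x 150 x 22 mm; origin under its centre
- chisel_a: bystander: chisel with black handle lying along its x, 230 mm long, 25 mm high; origin near its middle, on the bench
- chisel_b: bystander: chisel with wooden handle lying along its x, 230 mm long, 25 mm high; origin near its middle, on the bench
- carving: the same carving as a body; origin at the centre of its underside
There are look-alikes about, which are no part of the job. Leave any purple look-alike of the carving alone.

How it is judged:
On the way, in this order (a step that is already met when the one before it is completed fails the run):
1. the carving stands upright on the vise's bed between the jaws, let go (x of carving_mid in the frame of vise between -0.02 and 0.02 m and y of carving_mid in the frame of vise between -0.014 and 0.052 m and z of carving_mid in the frame of vise between 0.0625 and 0.0725 m and angle between carving_mid's own z axis and vertical below 0.08 rad and contact force between the fingers and carving below 0.3 N), for 0.2 s.
2. the jaw presses the carving (contact force between jaw_pad and carving above 12 N), for 0.2 s.
At the end, for the whole second after the job is handed in: The carving stands upright (within 0.08 rad) on the vise's bed (centre 62.5 to 72.5 mm above the bench), within 20 mm of the middle of the jaws' width, at rest, pressed by the moving jaw with more than 12 N against the fixed jaw; nothing touched by the robot (x of carving_mid in the frame of vise between -0.02 and 0.02 m and y of carving_mid in the frame of vise between -0.014 and 0.052 m and z of carving_mid in the frame of vise between 0.0625 and 0.0725 m and angle between carving_mid's own z axis and vertical below 0.08 rad and contact force between each of jaw_pad, vise and carving above 12 N and linear speed of carving below 0.01 m/s).
It fails at once if the carving is crushed: more than 180 N from the jaw (contact force between jaw_pad and carving above 180 N).
It fails at once if a bystander is moved more than 30 mm (distance of any of blank_a, blank_b, tin, mallet, stone, chisel_a, chisel_b from where it was at the start of the episode above 0.03 m).
It also fails if it takes over 67 s, if anything falls off the work surface, if the arm or the gripper's body presses on something with over 40 N, if the wrist force passes 120 N, or if a joint passes its speed limit or range.

## Robot

A 6-joint arm with a two-finger parallel gripper is mounted at the origin on the work surface. World frame = base frame: x ahead of the robot, y to its left, z up, the work surface at z = 0. Lengths are in m, angles in rad, forces in N, time in s.
With the tool pointing down it reaches from about 0.25 to 0.8 m from the base axis. Payload 8.5 kg.
Tool frame: the origin (TCP) lies between the finger pads; the fingertips stand 17 mm ahead of it and the grasp point (between the pads) lies 2 mm behind it; z points along the fingers, y is the direction in which the jaws open and shut (so a half turn about z gives the same grasp; the last joint's range is limited). The gripper opens to 85 mm and grips with 20 to 120 N. Pads are 22 mm wide; open, the fingers measure 114 mm over their backs; the gripper's body (76 mm by 85 mm) begins 54 mm behind the grasp point. The pads swing forward as they close: fully open they stand 13 mm farther back than shut.
Start: joints at [0, 0.238, -0.013, 1.319, 0, 1.571], TCP at [0.525, -0, 0.248] pointing down, gripper open.
Joint ranges: [-2.66, 2.66], [-1.03, 1.9], [-1.14, 1.46], [-1.82, 2.27], [-1.45, 1.34], [-3.14, 3.14]. Speed limits (rad/s): [2.22, 2.22, 2.79, 3.14, 3.14, 3.14].

## Interface

Orientations are given as a unit quaternion [x, y, z, w].
In Python, from plant import sense, cams, job_done gives the robot as it stands. The module is installed in compiled form; this text tells all that it offers.
- The arm moves only by the tool send_rows, never from a script. Its argument "rows" is a list of rows, each a list of 4 numbers: the shift along the tool's x, y, z in m, then the turn about the tool's z in rad. In form: [[tx, ty, tz, yaw], ...]. A call has 1 to 10 rows; each row is the pose to reach, as a shift and turn from the pose measured when the call began, along the tool's axes at that moment; what a row does not reach only later rows make up. A row lasts 1/10 s, in which the tool goes at most 50 mm and 8.59 degrees, less where a joint would pass 70% of its speed; a pose out of reach is approached as far as the arm can. A call with a gripper value outside its range is refused whole. "gripper" is the closure, from 0 (fully open) to 1 (shut), set as the call begins (left out, the last holds). The fingers move at their own pace and stop on an object; "grip_force" is the grip in N (left out, the last holds). Time passes only in rows, so rows that repeat a pose let the fingers close. It gives the time, the measured TCP pose, the force and the opening at its end, in the units of the state.
- sense(): the state, without advancing time (a new reading comes with each control period).
- cams.snapshot(name): name is "scene" or "side" or "wrist"; returns (picture, depth): 400x640x3 uint8, red, green, blue; 400x640 float32, m along the optical axis (not along the pixel's ray), 0 where there is no reading.
- cams.camera_model(name): a dict with "mtx" (3x3 intrinsics, pixels), "R" (3x3) and "t" (3): a world point X has camera coordinates R X + t. Camera axes: x right, y down, z forward; pixel columns grow to the right and rows downward; lengths in m; the calibration is good to about 2 mm. A picture is of the moment at which its call begins: read the wrist's pose just before it. camera_model takes no time and is no camera call; for the wrist camera it gives the pose at the moment of the call.
- job_done(): hands the job in, once; it reports no verdict.
The state is a dict: "clock": time; "qpos": joint angles; "qvel": joint speeds; "tau": joint torques, N m; "eef_pos": TCP position; "eef_rot": TCP orientation; "force": force on the tool from outside, world axes, zero at the start; "ft_torque": the same for the moment, N m; "grip_width": finger opening in m.
Only numpy, scipy, OpenCV 4.12 (cv2) and the standard library are available. Lean on these libraries where they do the work, as an engineer would, in place of code of your own. Each camera call takes 0.05 s, during which the arm holds its last target. There are 200 camera calls.

## Working session

There is one attempt and no reset: what is moved stays moved. The work goes in short steps, Python scripts to look and compute and a tool call to move; the robot and the scene stay as the last step left them, time stands still between calls to the robot, and variables do not carry over. Pictures are saved under pics/ and viewed, about 8 in all and at most 12, crops included, and the job is handed in when it is done.

Besides the shell and the picture viewer there is one more tool, called by a JSON object that holds its "op" and its "data". send_rows: Moves the arm, as the interface text tells. Its arguments: {"type":"object","properties":{"rows":{"type":"array"},"gripper":{"type":"number"},"grip_force":{"type":"number"}},"required":["rows"]}

```bash
mkdir -p pics
python3 - <<'E'
from plant import sense,cams
import cv2,numpy as np
s=sense();print(s)
ims=[]
for n in("scene","side","wrist"):
    p,d=cams.snapshot(n);np.savez(f"{n}0.npz",p=p,d=d,**cams.camera_model(n))
    cv2.imwrite(f"pics/{n}0.png",p[...,::-1]);m=cams.camera_model(n);print(n,m["mtx"].tolist(),(-m["R"].T@m["t"]).round(3))
    ims.append(p)
E
```

```text
{'clock': 0.0, 'qpos': array([ 1.07359359e-05,  2.38777672e-01, -1.42364366e-02,  1.31920745e+00,
       -1.22611703e-06,  1.57077840e+00]), 'qvel': array([-0.00020189,  0.00142968,  0.0009505 ,  0.00038317,  0.00025327,
       -0.00067974]), 'tau': array([ 1.29771975e-03, -5.38790166e+01,  3.46437156e+01,  1.83730113e-02,
        1.69192181e-04,  6.54446694e-05]), 'eef_pos': array([5.24614127e-01, 5.27689494e-06, 2.47686179e-01]), 'eef_rot': array([ 7.07096467e-01,  7.07116736e-01, -5.04328085e-04, -5.03464714e-04]), 'force': array([-0.15078027,  0.14260369, -0.10185588]), 'ft_torque': array([ 0.03411554, -0.02814827, -0.05478364]), 'grip_width': 0.08519116061938344}
scene [[487.9495155876786, 0.0, 330.2689827536512], [0.0, 487.9495155876786, 196.77849147155257], [0.0, 0.0, 1.0]] [ 1.421 -0.168  1.514]
side [[366.4728461797527, 0.0, 316.8762799617824], [0.0, 366.4728461797527, 197.31974642620028], [0.0, 0.0, 1.0]] [0.547 0.797 0.776]
wrist [[310.1246012116134, 0.0, 319.8760035108358], [0.0, 310.1246012116134, 203.95228520452315], [0.0, 0.0, 1.0]] [0.524 0.069 0.373]
```

View pics/scene0.png

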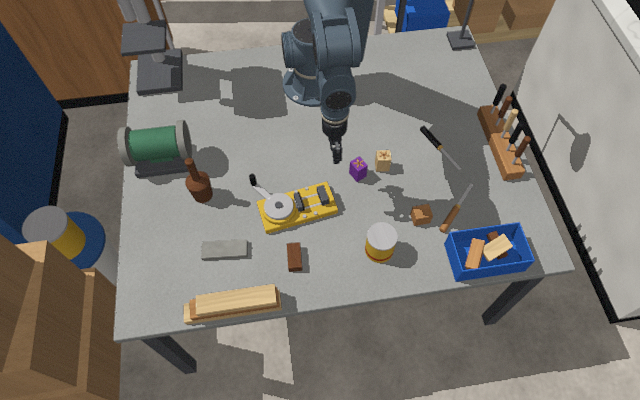

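View pics/side0.png

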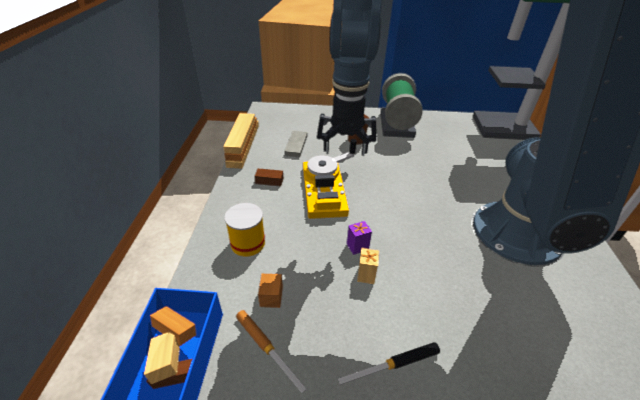

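The scene view shows the pale flower block at (384,160), the purple look-alike at (358,168) and the vise at (298,207). The side view has them at (369,265), (359,237) and (325,190). Wood in the blue tray is not upright and has no flower. I'll measure these and check an enlarged crop.

```bash
cat > h.py <<'E'
import numpy as np,cv2
def load(n):
    z=np.load(n);return {k:z[k] for k in z.files}
def pts(c):
    v,u=np.mgrid[:400,:640];d=c["d"];K=c["mtx"]
    P=np.stack([(u-K[0,2])/K[0,0]*d,(v-K[1,2])/K[1,1]*d,d],-1)
    W=(P-c["t"])@c["R"];W[d<=0]=np.nan;return W
def ray(c,u,v,z):
    K=c["mtx"];r=np.array([(u-K[0,2])/K[0,0],(v-K[1,2])/K[1,1],1])@c["R"];o=-c["R"].T@c["t"]
    return o+r*(z-o[2])/r[2]
def rect(xy):
    (c,s,a)=cv2.minAreaRect((np.asarray(xy)*1000).astype(np.float32));return np.round(c,1),np.round(s,1),round(a,1)
E
python3 - <<'E'
from h import *
S=load("scene0.npz");D=load("side0.npz");Wr=load("wrist0.npz")
for n,c in(("scene",S),("side",D),("wrist",Wr)):
    W=pts(c);hsv=cv2.cvtColor(c["p"],cv2.COLOR_RGB2HSV);z=W[...,2];r=np.hypot(W[...,0],W[...,1])
    reg=(W[...,0]>.2)&(W[...,0]<.8)&(abs(W[...,1])<.45)
    top=reg&(z>.066)&(z<.083)
    for nm,m in(("pale top",top&(hsv[...,0]>8)&(hsv[...,0]<28)&(hsv[...,2]>130)&(W[...,1]>-.0)),
                ("purple",top&(hsv[...,0]>125)&(hsv[...,0]<165)),
                ("visebase",reg&(abs(z-.03)<.006)&(hsv[...,0]>20)&(hsv[...,0]<32)&(hsv[...,1]>150)),
                ("yellow all",reg&(z>.02)&(z<.08)&(hsv[...,0]>20)&(hsv[...,0]<32)&(hsv[...,1]>150)),
                ("knob",reg&(z>.104)&(z<.122)&(hsv[...,2]<80)&(W[...,1]<0))):
        k,l,st,ce=cv2.connectedComponentsWithStats(m.astype(np.uint8))
        for i in range(1,k):
            if st[i,4]>12:
                q=W[l==i];print(n,nm,st[i,4],ce[i].round(),np.nanmedian(q,0).round(4),*rect(q[:,:2]))
a=cv2.resize(S["p"][130:250,230:410],(720,480),interpolation=cv2.INTER_CUBIC)
cv2.imwrite("pics/crop1.png",a[...,::-1])
E
```

```text
scene pale top 147 [383. 155.] [0.4498 0.1949 0.0759] [448.6 195.7] [51.1 51.2] 83.8
scene purple 129 [358. 164.] [0.4764 0.0991 0.0758] [471.7 100.6] [53.4 49.4] 30.4
scene visebase 122 [309. 190.] [ 0.5282 -0.0879  0.0323] [525.5 -74.5] [ 35.  102.9] 9.0
scene visebase 27 [291. 194.] [ 0.532  -0.1523  0.0324] [ 537.2 -157.9] [24.5 25.6] 83.5
scene visebase 103 [311. 201.] [ 0.5714 -0.0863  0.0322] [570.9 -85.5] [31.4 56.4] 10.0
scene visebase 576 [297. 215.] [ 0.62   -0.1339  0.0308] [ 583.4 -137.6] [124.4 258.5] 9.4
scene yellow all 1075 [300. 210.] [ 0.615  -0.1181  0.0327] [ 582.  -138.4] [125.6 258.5] 9.9
scene yellow all 33 [291. 195.] [ 0.5353 -0.1528  0.0337] [ 541.  -149.9] [39.6 23.5] 26.7
scene yellow all 116 [311. 201.] [ 0.5718 -0.0862  0.0323] [578.  -87.5] [45.1 62.6] 10.3
scene yellow all 27 [367. 247.] [0.7883 0.0694 0.0602] [784.8  69.2] [30.7  3.6] 10.8
scene knob 30 [252. 177.] [ 0.4973 -0.276   0.1151] [ 494.  -276.5] [22.2 17. ] 10.8
scene knob 44 [203. 180.] [ 0.4785 -0.4411  0.1096] [ 476.2 -438.8] [30.6 23.2] 10.5
side pale top 24 [359. 228.] [0.4727 0.1034 
[... 991 characters left out ...]
t pale top 136 [578. 112.] [0.7604 0.0719 0.0753] [764.2  71.3] [ 2.4 25.5] 71.2
wrist purple 2260 [261.  78.] [0.4725 0.1022 0.0741] [470.8 101.2] [50.  44.2] 26.3
wrist visebase 74 [530.  89.] [0.7367 0.0943 0.0348] [740.3  93.5] [ 7.7 49. ] 30.3
wrist visebase 5994 [358. 243.] [ 0.5488 -0.0783  0.0289] [ 575.4 -106.6] [122.5 203.2] 9.4
wrist visebase 915 [361. 256.] [ 0.5734 -0.0943  0.029 ] [573.4 -94.4] [30.6 48.1] 10.0
wrist yellow all 2986 [550.  71.] [0.7362 0.107  0.0597] [748.  108.3] [34.7 90.9] 13.9
wrist yellow all 8401 [358. 244.] [ 0.5567 -0.0702  0.0293] [ 577.5 -118. ] [123.  226.5] 9.5
wrist yellow all 915 [361. 256.] [ 0.5734 -0.0943  0.029 ] [573.4 -94.4] [30.6 48.1] 10.0
```

View pics/crop1.png

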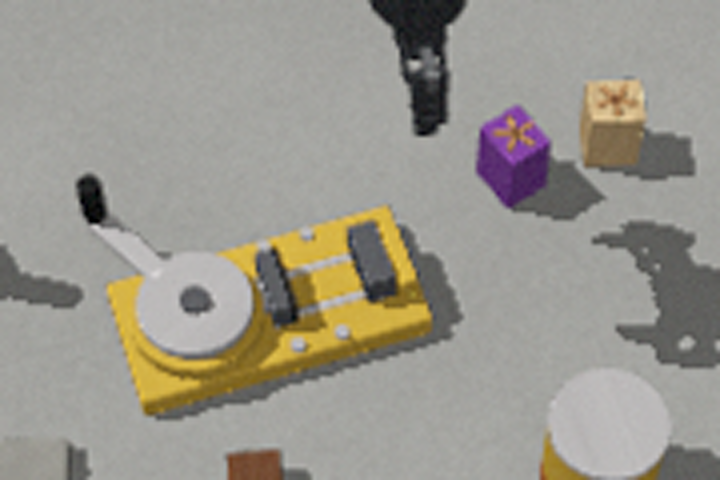

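View pics/wrist0.png

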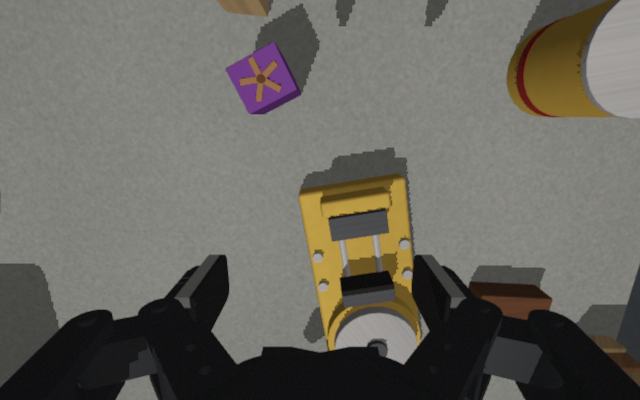

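The crop confirms it. The target is the pale block with the brown flower, and the purple one is the look-alike. The block is at about (0.450, 0.197) with yaw about -6.4°, and the vise yaw is about +9.6°. I'm moving over the block, which also uncovers the vise for the cameras.

{"op": "send_rows", "data": {"rows": [[0.045,-0.017,0,0.03],[0.09,-0.034,0.0,0.06],[0.135,-0.051,0.01,0.09],[0.18,-0.069,0.03,0.11],[0.1965,-0.075,0.04,0.11],[0.1965,-0.075,0.05,0.11],[0.1965,-0.075,0.05,0.11]], "gripper": 0}}

```text
clock: 0.85
eef_pos: [0.4489, 0.1963, 0.1966]
eef_rot: [0.744, 0.668, -0.002, -0.001]
force: [0.9, -0.2, -1.1]
grip_width: 0.0855
```

Run:
```python
from h import *
from plant import sense,cams
s=sense();print(s["clock"],s["eef_pos"],s["eef_rot"])
for n in("scene","side","wrist"):
    m=cams.camera_model(n);p,d=cams.snapshot(n);np.savez(n+"1.npz",p=p,d=d,**m)
    c=load(n+"1.npz");W=pts(c);hsv=cv2.cvtColor(p,cv2.COLOR_RGB2HSV);x,y,z=np.moveaxis(W,-1,0)
    m=(abs(x-.45)<.06)&(abs(y-.197)<.06)&(z>.070)&(z<.083)&(hsv[...,0]>5)&(hsv[...,0]<30)&(hsv[...,1]>50)
    print(n,"carv",m.sum(),*rect(W[m][:,:2]))
    yel=(hsv[...,0]>20)&(hsv[...,0]<32)&(hsv[...,1]>150)
    near=(abs(x-.58)<.16)&(y<.02)&(y>-.3)
    m=near&yel&(abs(z-.03)<.006)
    if m.sum()<100: continue
    print(n,"base",*rect(W[m][:,:2]))
    # frame guess: yaw 9.6
    a=np.deg2rad(9.6);R=np.array([[np.cos(a),np.sin(a)],[-np.sin(a),np.cos(a)]])
    L=(W[...,:2]-[.5818,-.1335])@R.T
    g=near&(~yel)&(hsv[...,1]<90)
    jt=g&(abs(z-.064)<.005)&(hsv[...,2]<140)&(L[...,1]>-.02)
    k,l,st,ce=cv2.connectedComponentsWithStats(jt.astype(np.uint8))
    for i in range(1,k):
        if st[i,4]>10:
            q=L[l==i];print(n,"jaw",st[i,4],ce[i].round(),"x",np.percentile(q[:,0],[2,98]).round(4),"y",np.percentile(q[:,1],[2,98]).round(4),np.nanmedian(W[l==i][:,2]).round(4))
    dk=g&(z>.04)&(z<.085)&(hsv[...,2]>120)&(L[...,1]<-.0)
    q=W[dk];zz=np.median(q[:,2]);sel=abs(q[:,2]-zz)<.006;pp=(q[sel][:,:2]*1000).astype(np.float32)
    print(n,"disc z",zz,"n",sel.sum(),cv2.minEnclosingCircle(pp),"local pct",(np.percentile(L[dk][sel],[1,99],axis=0)).round(4).tolist())
    kn=near&(z>.105)&(z<.122)&(hsv[...,2]<90)
    if kn.sum():print(n,"knob",*rect(W[kn][:,:2]),np.median(W[kn],0).round(4))
```

```text
0.85 [0.44888769 0.19630091 0.19663623] [ 7.44429611e-01  6.67698799e-01 -1.59162856e-03 -5.78397683e-04]
scene carv 144 [448.8 197. ] [50.4 48.5] 78.3
scene base [ 582.5 -137.9] [124.3 258.8] 9.6
scene jaw 95 [323. 193.] x [-0.0324  0.0294] y [0.0779 0.1022] 0.0645
scene jaw 78 [299. 200.] x [-0.0303  0.0268] y [-0.0063  0.0129] 0.0648
scene disc z 0.06574175979104269 n 612 ((552.6214599609375, -207.5902862548828), 89.30255889892578) local pct [[-0.1006, -0.1256], [0.0444, -0.0208]]
scene knob [ 492.6 -277.1] [17.4 21.9] 85.3 [ 0.4958 -0.2765  0.1157]
side carv 293 [450.7 198.3] [52.4 43.9] 83.3
side base [ 581.8 -133. ] [123.5 260.5] 9.5
side jaw 91 [324. 177.] x [-0.0279  0.0283] y [-0.0057  0.0194] 0.0619
side jaw 108 [328. 195.] x [-0.0279  0.0277] y [0.0807 0.1055] 0.0629
side disc z 0.06266290198978475 n 444 ((568.6943359375, -221.6064453125), 82.67707061767578) local pct [[-0.0921, -0.12], [0.0454, -0.0195]]
side knob [ 494.6 -272.3] [17.2 21. ] 2.1 [ 0.4931 -0.2685  0.1125]
wrist carv 3039 [448.6 197.6] [50.  43.9] 83.9
wrist base [575.8 -37.4] [ 34.1 137. ] 56.7
  return _methods._mean(a, axis=axis, dtype=dtype,
  ret = ret.dtype.type(ret / rcount)
Traceback (most recent call last):
IndexError: index -1 is out of bounds for axis 0 with size 0
```

The wrist view puts the block at (0.4486, 0.1976), yaw -6.1°, size 50.0 x 43.9 mm, which matches the given sizes. Descending to grasp across its 44 mm sides.

{"op": "send_rows", "data": {"rows": [[0.001,0,0.04,0],[0.001,0,0.08,0],[0.001,0,0.115,0],[0.001,0,0.135,0],[0.001,0,0.1475,0],[0.001,0,0.1475,0]], "gripper": 0}}

```text
clock: 1.6
eef_pos: [0.4501, 0.1954, 0.0498]
eef_rot: [0.746, 0.666, -0.001, -0.0]
force: [0.3, 0.4, -0.6]
grip_width: 0.0854
```

{"op": "send_rows", "data": {"rows": [[0,0,0,0],[0,0,0,0],[0,0,0,0],[0,0,0,0],[0,0,0,0],[0,0,0,0],[0,0,0,0]], "gripper": 0.75, "grip_force": 30}}

```text
clock: 2.3
eef_pos: [0.4508, 0.1955, 0.0508]
eef_rot: [0.746, 0.666, -0.001, 0.0]
force: [0.1, -1.5, 6.3]
grip_width: 0.0438
```

Grasped, with a 43.8 mm opening. Lifting, and taking the jaw faces from the first wrist picture, which saw both jaws well.

{"op": "send_rows", "data": {"rows": [[0,0,-0.03,0],[0,0,-0.07,0],[0,0,-0.1,0],[0,0,-0.11,0],[0,0,-0.11,0]]}}

```text
clock: 2.8
eef_pos: [0.4516, 0.196, 0.162]
eef_rot: [0.746, 0.666, 0.001, 0.0]
force: [0.7, -0.3, -0.7]
grip_width: 0.0439
```

Run:
```python
from h import *
from plant import cams
a=np.deg2rad(9.6);R=np.array([[np.cos(a),np.sin(a)],[-np.sin(a),np.cos(a)]])
for n in ["wrist0","side1","scene1"]:
    c=load(n+".npz");W=pts(c);z=W[...,2];L=(W[...,:2]-[.5818,-.1335])@R.T;x,y=L[...,0],L[...,1]
    # height profile along y in the strip |x|<.02
    m=(abs(x)<.022)&(y>-.03)&(y<.14)
    b=np.arange(-.03,.14,.003)
    print(n,[(round(1000*(t+.0015)),int(1000*np.median(z[m&(y>=t)&(y<t+.003)]))) for t in b if (m&(y>=t)&(y<t+.003)).sum()>2])
    e=(z>.02)&(z<.036)&(abs(x)<.09)&(y>-.15)&(y<.15);q=L[e];print("base x",np.percentile(q[:,0],[1,99]).round(4),"y",np.percentile(q[:,1],[.3,99.5]).round(4))
    h=(z>.055)&(z<.07)&(abs(x)<.03)&(y>.05)&(y<.13);print("jaw x all",np.percentile(L[(z>.056)&(z<.07)&(y>.07)&(y<.12)&(abs(x)<.05)][:,0],[1,99]).round(4))
p,d=cams.snapshot("side");a=cv2.resize(p[120:300,250:450],(800,720),interpolation=cv2.INTER_CUBIC);cv2.imwrite("pics/lift.png",a[...,::-1])
```

```text
wrist0 [(-28, 62), (-26, 62), (-22, 62), (-20, 59), (-16, 53), (-14, 48), (-5, 61), (-2, 61), (1, 61), (4, 61), (7, 61), (10, 61), (13, 62), (16, 47), (19, 29), (22, 29), (25, 29), (28, 29), (31, 28), (34, 29), (37, 29), (40, 29), (43, 29), (46, 29), (49, 29), (52, 29), (55, 29), (58, 29), (61, 29), (64, 29), (79, 62), (82, 63), (85, 62), (88, 63), (91, 63), (94, 63), (97, 62), (100, 63), (103, 62), (106, 58), (109, 59), (112, 59), (115, 59), (118, 59), (121, 53), (124, 269), (127, 260), (130, 269), (133, 273), (136, 278), (139, 269)]
base x [-0.0633  0.0583] y [-0.0685  0.1289]
jaw x all [-0.0368  0.0325]
side1 [(-28, 63), (-26, 62), (-22, 61), (-20, 59), (-16, 57), (-5, 61), (-2, 60), (1, 62), (4, 61), (7, 60), (10, 61), (13, 45), (16, 46), (19, 43), (22, 29), (25, 28), (28, 30), (31, 29), (34, 29), (37, 30), (79, 62), (82, 63), (85, 62), (88, 62), (91, 62), (94, 62), (97, 62), (100, 63), (103, 59), (106, 58), (109, 58), (112, 60), (115, 59), (118, 58), (121, 42), (124, 40), (127, 13), (130, 12), (133, 0), (136, 0), (139, 0)]
base x [-0.0603  0.062 ] y [-0.1257  0.1303]
jaw x all [-0.0336  0.0331]
scene1 [(-28, 67), (-26, 68), (-22, 63), (-20, 63), (-16, 51), (-14, 48), (-11, 48), (-8, 46), (-5, 64), (-2, 64), (1, 65), (4, 64), (7, 64), (10, 65), (13, 64), (16, 63), (19, 32), (22, 32), (25, 32), (28, 33), (31, 34), (34, 31), (37, 31), (40, 30), (43, 34), (46, 33), (49, 30), (52, 32), (55, 32), (58, 33), (61, 30), (64, 33), (67, 32), (70, 32), (73, 32), (76, 38), (79, 62), (82, 66), (85, 67), (88, 66), (91, 65), (94, 64), (97, 64), (100, 63), (103, 64), (106, 63), (109, 62), (112, 62), (115, 62), (118, 61), (121, 60), (133, 1), (136, 2), (139, 0)]
base x [-0.0641  0.061 ] y [-0.1338  0.125 ]
jaw x all [-0.0374  0.0328]
```

View pics/lift.png

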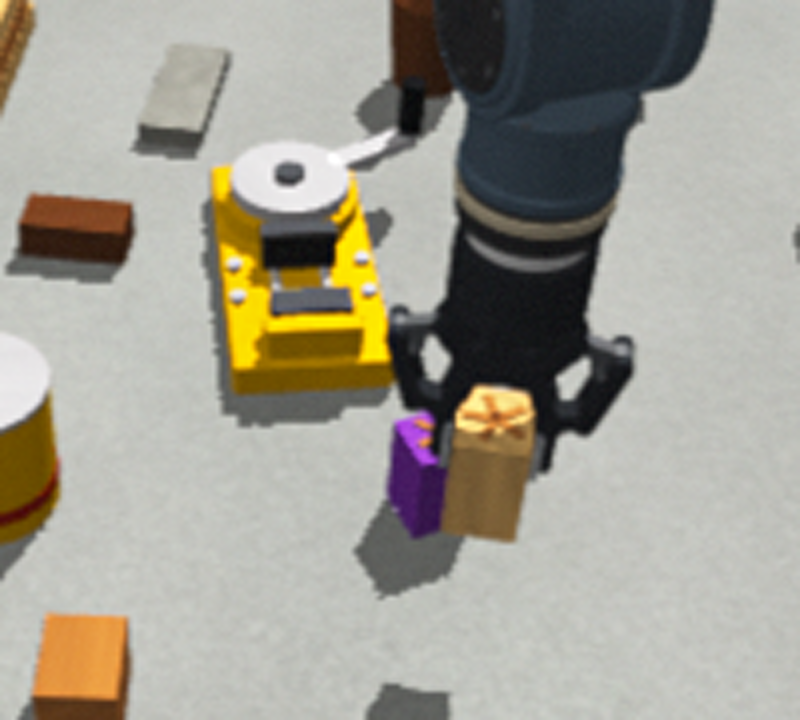

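The lift picture shows the pale block held upright at (490,460) and the purple one still standing. Jaw faces in the vise frame give a bed middle of about (0.573, -0.087). Carrying it over there.

{"op": "send_rows", "data": {"rows": [[-0.035,0.02,0,-0.04],[-0.075,0.043,0,-0.09],[-0.115,0.065,0,-0.14],[-0.155,0.088,0,-0.19],[-0.195,0.111,0,-0.24],[-0.235,0.134,0,-0.281],[-0.26,0.148,0.005,-0.281],[-0.27,0.153,0.01,-0.281],[-0.27,0.153,0.017,-0.281],[-0.27,0.153,0.017,-0.281]]}}

```text
clock: 3.85
eef_pos: [0.5708, -0.0889, 0.1415]
eef_rot: [0.645, 0.764, -0.001, -0.002]
force: [-0.3, -0.2, -1.6]
grip_width: 0.0438
```

```bash
cat > blk.py <<'E'
from h import *
from plant import sense,cams
import sys
tag=sys.argv[1]
s=sense();print(s["clock"],s["eef_pos"].round(4),s["eef_rot"].round(4),s["force"].round(1))
a=np.deg2rad(9.6);R=np.array([[np.cos(a),np.sin(a)],[-np.sin(a),np.cos(a)]])
for n in("scene","side","wrist"):
    m=cams.camera_model(n);p,d=cams.snapshot(n);np.savez(n+tag+".npz",p=p,d=d,**m)
    c=load(n+tag+".npz");W=pts(c);hsv=cv2.cvtColor(p,cv2.COLOR_RGB2HSV);L=(W[...,:2]-[.5730,-.0874])@R.T;z=W[...,2]
    near=(abs(L[...,0])<.05)&(abs(L[...,1])<.07)
    pale=near&(hsv[...,0]>8)&(hsv[...,0]<24)&(hsv[...,1]>40)&(hsv[...,1]<170)&(z>.04)
    if pale.sum()>30:
        zt=np.percentile(z[pale],97);t=pale&(z>zt-.012);print(n,"block top z",round(zt,4),t.sum(),"centre(local mm),size,ang",*rect(L[t]))
        print("  extent x",np.percentile(L[pale][:,0],[2,98]).round(4),"y",np.percentile(L[pale][:,1],[2,98]).round(4),"z",np.percentile(z[pale],[2,98]).round(3))
    g=(hsv[...,1]<90)&(hsv[...,2]<150)&(abs(z-.063)<.005)&(abs(L[...,0])<.04)
    for nm,lo,hi in(("moving",-.06,-.02),("fixed",.02,.06)):
        q=L[g&(L[...,1]>lo)&(L[...,1]<hi)]
        if len(q)>10:print("  ",nm,len(q),"x",np.percentile(q[:,0],[2,98]).round(4),"y",np.percentile(q[:,1],[2,98]).round(4))
E
python3 blk.py 2; python3 -c "
import cv2,numpy as np
a=np.load('wrist2.npz')['p'];b=np.load('side2.npz')['p'][110:260,230:430]
cv2.imwrite('pics/h2.png',np.vstack([cv2.resize(a,(480,300)),cv2.resize(b,(480,300))])[...,::-1])"
```

```text
3.85 [ 0.5708 -0.0889  0.1415] [ 0.6453  0.7639 -0.0011 -0.0018] [-0.3 -0.2 -1.6]
scene block top z 0.333 25 centre(local mm),size,ang [ 35.3 -10.3] [59.2 22.3] 78.5
  extent x [-0.0311  0.0391] y [-0.0663  0.0558] z [0.047 0.335]
   moving 70 x [-0.0324  0.0268] y [-0.0534 -0.0344]
   fixed 78 x [-0.0298  0.0303] y [0.0308 0.054 ]
side block top z 0.3425 83 centre(local mm),size,ang [10.1 24.2] [42. 86.] 73.3
  extent x [-0.0295  0.0395] y [-0.0305  0.0559] z [0.051 0.363]
   moving 21 x [0.017  0.0299] y [-0.0493 -0.0283]
   fixed 111 x [-0.0265  0.0291] y [0.0325 0.0577]
wrist block top z 0.169 13729 centre(local mm),size,ang [12.6  2.5] [47.7 74.6] 89.6
  extent x [-0.0271  0.019 ] y [-0.0172  0.0667] z [0.059 0.169]
   fixed 3618 x [-0.03    0.0285] y [0.0322 0.0568]
```

View pics/h2.png

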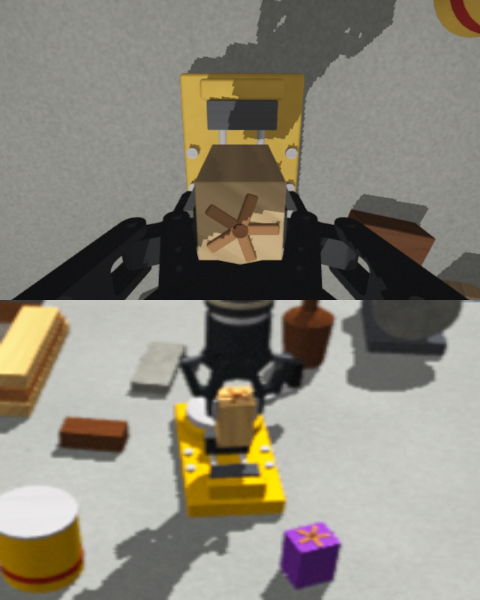

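The picture shows the block hanging upright over the vise with the fixed jaw ahead of it at (242,113). I'll get the block's offset and its underside from the wrist and side data.

Run:
```python
from h import *
a=np.deg2rad(9.6);R=np.array([[np.cos(a),np.sin(a)],[-np.sin(a),np.cos(a)]])
for n in("wrist2","side2"):
    c=load(n+".npz");W=pts(c);hsv=cv2.cvtColor(c["p"],cv2.COLOR_RGB2HSV);L=(W[...,:2]-[.5730,-.0874])@R.T;z=W[...,2]
    pale=(abs(L[...,0])<.05)&(abs(L[...,1])<.05)&(hsv[...,0]>5)&(hsv[...,0]<26)&(hsv[...,1]>40)&(hsv[...,1]<190)&(z>.08)&(z<.18)
    k,l,st,ce=cv2.connectedComponentsWithStats(pale.astype(np.uint8));i=1+st[1:,4].argmax();pale=l==i
    zt=np.median(z[pale&(z>.15)]);t=pale&(abs(z-zt)<.004)
    q=L[t];print(n,st[i],"top z",zt,t.sum(),"x",np.percentile(q[:,0],[1,99]),"y",np.percentile(q[:,1],[1,99]),*rect(q))
    f=pale&(z<zt-.01)&(L[...,1]>.01);q=L[f];print("front face y med by z",[(h,round(float(np.median(q[:,1][abs(z[f]-h)<.005])),4)) for h in(.1,.11,.12,.13,.14,.15)if (abs(z[f]-h)<.005).sum()>5],"zmin",np.percentile(z[f],1),"x",np.percentile(q[:,0],[1,99]))
    v=np.polyfit(q[:,0],q[:,1],1);print("front face slope",v)
```

```text
wrist2 [  258   192   124   160 17299] top z 0.16647386869531136 12878 x [-0.02376548  0.01920532] y [-0.01869071  0.0258663 ] [-2.1  2.6] [47.8 45.1] 89.5
front face y med by z [(0.1, 0.0258), (0.11, 0.0258), (0.12, 0.0258), (0.13, 0.0257), (0.14, 0.0257), (0.15, 0.0257)] zmin 0.0941875945412295 x [-0.02363977  0.01869803]
front face slope [-0.00171643  0.02573579]
side2 [319 153  20  31 481] top z 0.16516479411428917 155 x [-0.02381047  0.02080326] y [-0.02282855  0.02801776] [-1.4  1.7] [46.8 53. ] 2.5
front face y med by z [(0.1, 0.0258), (0.11, 0.0258), (0.12, 0.0254), (0.13, 0.0255), (0.14, 0.0259), (0.15, 0.0259)] zmin 0.09192613575837169 x [-0.02158389  0.02157089]
front face slope [-0.04135308  0.02540589]
```

The block is centred in y (front face 25.8 mm, fixed face about 32 mm), square to the jaws, and 2 mm off in x. Lowering it.

{"op": "send_rows", "data": {"rows": [[0,0.002,0.015,0],[0,0.002,0.03,0],[0,0.002,0.042,0],[0,0.002,0.05,0],[0,0.002,0.053,0],[0,0.002,0.053,0]]}}

```text
clock: 4.6
eef_pos: [0.5738, -0.088, 0.0905]
eef_rot: [0.645, 0.765, -0.0, -0.0]
force: [0.3, -0.1, -0.7]
grip_width: 0.0431
```

{"op": "send_rows", "data": {"rows": [[0,0,0.004,0],[0,0,0.007,0],[0,0,0.009,0],[0,0,0.01,0],[0,0,0.01,0]]}}

```text
clock: 5.1
eef_pos: [0.5738, -0.088, 0.0808]
eef_rot: [0.645, 0.764, -0.0, -0.0]
force: [-2.3, 0.2, 2.2]
grip_width: 0.0435
```

Just in contact (about 3 N up). Releasing and rising straight up.

{"op": "send_rows", "data": {"rows": [[0,0,0,0],[0,0,0,0],[0,0,0,0],[0,0,0,0],[0,0,-0.01,0],[0,0,-0.04,0],[0,0,-0.08,0],[0,0,-0.12,0],[0,0,-0.12,0]], "gripper": 0}}

```text
clock: 6.0
eef_pos: [0.5764, -0.0884, 0.2071]
eef_rot: [0.645, 0.764, 0.002, 0.004]
force: [1.2, -0.6, 0.1]
grip_width: 0.0856
```

```bash
python3 blk.py 3
python3 - <<'E'
from h import *
import cv2
a=np.deg2rad(9.6);R=np.array([[np.cos(a),np.sin(a)],[-np.sin(a),np.cos(a)]])
for n in("wrist3","side3","scene3"):
    c=load(n+".npz");W=pts(c);hsv=cv2.cvtColor(c["p"],cv2.COLOR_RGB2HSV);L=(W[...,:2]-[.5730,-.0874])@R.T;z=W[...,2]
    t=(abs(L[...,0])<.05)&(abs(L[...,1])<.05)&(hsv[...,1]>40)&(z>.097)&(z<.112)
    q=L[t];print(n,t.sum(),np.median(z[t]),*rect(q))
    k=(W[...,0]>.44)&(W[...,0]<.57)&(W[...,1]>-.33)&(W[...,1]<-.2)&(z>.107)&(z<.12)
    if k.sum()>5: print("knob",k.sum(),*rect(W[k][:,:2]),np.median(W[k],0).round(4))
    K=c["mtx"]
    # disc hub: dark spot centre
    for P in ([.5730,-.0874,.105],[.494,-.274,.114],[.5923,-.1997,.064]):
        q=K@(c["R"]@P+c["t"]);print("  proj",P,(q[:2]/q[2]).round(1))
A=c["p"][150:240,230:365];B=load("side3.npz")["p"][110:230,260:400]
cv2.imwrite("pics/p3.png",np.vstack([cv2.resize(A,(600,400),interpolation=2),cv2.resize(B,(233,200),interpolation=2) if 0 else np.zeros((1,600,3),np.uint8)])[...,::-1])
cv2.imwrite("pics/p3.png",np.hstack([cv2.resize(A,(420,280),interpolation=2),cv2.resize(B,(327,280),interpolation=2)])[...,::-1])
E
```

```text
6.0 [ 0.5764 -0.0884  0.2071] [0.6446 0.7645 0.0021 0.0037] [ 1.2 -0.6  0.1]
scene block top z 0.3981 26 centre(local mm),size,ang [39.1  3.1] [81.3 23.8] 83.8
  extent x [-0.029   0.0386] y [-0.0632  0.0559] z [0.042 0.401]
   moving 69 x [-0.0311  0.0279] y [-0.0526 -0.0325]
   fixed 84 x [-0.0292  0.029 ] y [0.0313 0.0547]
side block top z 0.4273 20 centre(local mm),size,ang [45.7  6.5] [16.6  8.4] 85.1
  extent x [-0.031   0.0435] y [-0.0287  0.0462] z [0.056 0.443]
   moving 12 x [0.0231 0.0301] y [-0.0481 -0.0321]
   fixed 111 x [-0.0267  0.0286] y [0.0314 0.0577]
wrist block top z 0.1066 3817 centre(local mm),size,ang [2.3 1.5] [90.5 49.9] 0.1
  extent x [-0.0322  0.0295] y [-0.0636  0.0692] z [0.048 0.107]
   moving 779 x [-0.0299  0.0276] y [-0.0514 -0.0315]
   fixed 2236 x [-0.0301  0.0281] y [0.0324 0.0572]
wrist3 3773 0.10421001690625266 [-0.2  1.5] [44.1 49.9] 0.1
  proj [0.573, -0.0874, 0.105] [318.8 210. ]
  proj [0.494, -0.274, 0.114] [193.7 399.9]
  proj [0.5923, -0.1997, 0.064] [319. 309.]
side3 174 0.10411505033521473 [2.4 2. ] [55.3 43.7] 89.3
knob 23 [ 494.6 -273.1] [17.1 19.8] 2.0 [ 0.496  -0.2704  0.1123]
  proj [0.573, -0.0874, 0.105] [326.3 174. ]
  proj [0.494, -0.274, 0.114] [352.7 140. ]
  proj [0.5923, -0.1997, 0.064] [321.9 163.2]
scene3 149 0.10624131206755354 [0.7 0.4] [53.  45.4] 82.9
knob 30 [ 491.4 -275.1] [21.7 22.1] 46.7 [ 0.4907 -0.2762  0.1145]
  proj [0.573, -0.0874, 0.105] [310.2 190.3]
  proj [0.494, -0.274, 0.114] [252.6 176.5]
  proj [0.5923, -0.1997, 0.064] [278.6 205.7]
```

View pics/p3.png

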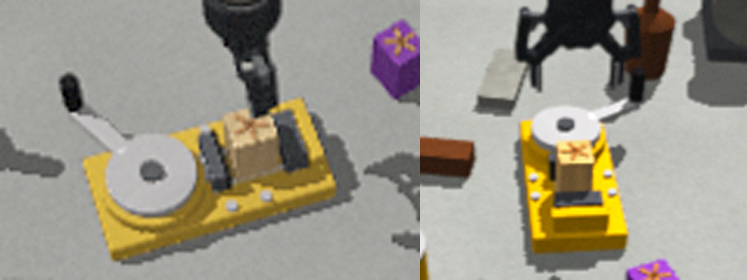

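The block stands centred and released: x -0.2, y +1.5 mm, square, top at 104 mm, with the jaws about 6 mm off each side. Lever geometry: axis at about (0.592, -0.1995), knob at about (0.4935, -0.2745), radius 124 mm (125 given), angle about +0.48. I'll cage the knob loosely between the fingers with tool y tangential. First a check of the wrist range.

```bash
python3 -c "
from plant import sense
s=sense();print(s['qpos'].round(3),s['clock'])"
```

```text
[-0.152  0.352  0.027  1.246 -0.     1.249] 6.15
```

Inward tool x keeps joint 6 between 2.0 and 3.05 if I cap the yaw at the far end. Moving over the knob, with the fingers partly closed to 40 mm.

{"op": "send_rows", "data": {"rows": [[-0.02,-0.013,0,0.13],[-0.04,-0.027,0,0.27],[-0.063,-0.042,0,0.41],[-0.086,-0.057,0,0.55],[-0.109,-0.073,0,0.69],[-0.132,-0.088,0,0.83],[-0.155,-0.103,0,0.97],[-0.1694,-0.1132,0,1.09],[-0.1694,-0.1132,0,1.09],[-0.1694,-0.1132,0,1.09]], "gripper": 0.5}}

```text
clock: 7.15
eef_pos: [0.4902, -0.2739, 0.1999]
eef_rot: [0.947, 0.32, -0.001, -0.001]
force: [0.5, 1.1, -0.1]
grip_width: 0.0426
```

Run:
```python
from h import *
from plant import sense,cams
s=sense();print(s["clock"],s["eef_pos"],s["eef_rot"],s["qpos"].round(2),s["grip_width"],s["force"].round(1))
for n in("wrist","side"):
    m=cams.camera_model(n);p,d=cams.snapshot(n);np.savez(n+"4.npz",p=p,d=d,**m);c=load(n+"4.npz");W=pts(c);z=W[...,2]
    k=(W[...,0]>.44)&(W[...,0]<.56)&(W[...,1]>-.33)&(W[...,1]<-.22)&(z>.106)&(z<.12)
    print(n,k.sum(),*rect(W[k][:,:2]) if k.sum()>3 else "")
    for P in([.4935,-.2745,.114],[.592,-.1995,.064]):
        q=m["mtx"]@(m["R"]@P+m["t"]);print((q[:2]/q[2]).round())
cv2.imwrite("pics/w4.png",load("wrist4.npz")["p"][...,::-1])
```

```text
7.15 [ 0.49017814 -0.27385749  0.19993811] [ 9.47346265e-01  3.20208549e-01 -8.82168879e-04 -8.72701898e-04] [-0.51  0.32 -0.02  1.23 -0.    1.98] 0.04257578796173741 [ 0.5  1.1 -0.1]
wrist 708 [ 492.1 -275. ] [20.8 21.1] 23.4
[323. 213.]
[323.  37.]
side 26 [ 495.2 -272.5] [17.4 17.3] 31.0
[353. 140.]
[322. 163.]
```

View pics/w4.png

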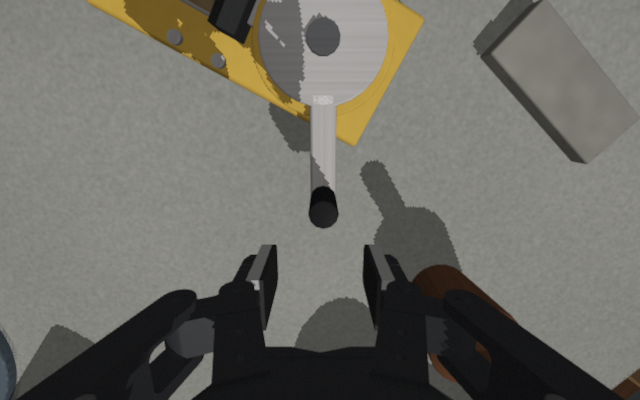

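The picture shows the knob at (323,213) centred between the fingers, and the hub at (323,36) matching the projected axis. The mallet at lower right is clear. Lowering over the knob, then closing to a loose cage.

{"op": "send_rows", "data": {"rows": [[0.001,0.002,0.03,0],[0.001,0.002,0.06,0],[0.001,0.002,0.085,0],[0.001,0.002,0.1,0],[0.001,0.002,0.105,0],[0.001,0.002,0.105,0]]}}

```text
clock: 7.85
eef_pos: [0.4926, -0.2734, 0.0949]
eef_rot: [0.947, 0.322, -0.001, -0.001]
force: [0.4, -0.2, -1.1]
grip_width: 0.0422
```

{"op": "send_rows", "data": {"rows": [[0,0,0,0],[0,0,0,0],[0,0,0,0]], "gripper": 0.66, "grip_force": 30}}

```text
clock: 8.15
eef_pos: [0.4931, -0.2736, 0.0957]
eef_rot: [0.947, 0.322, -0.001, -0.001]
force: [-1.3, 0.0, 0.3]
grip_width: 0.0292
```

```bash
cat > arc.py <<'E'
# rows in tool axes from the present pose to lever angle(s) th; R = radius
import sys,numpy as np
from plant import sense
from h import *
A=np.array([.592,-.1995]);V=np.deg2rad(189.6)
s=sense();p=s["eef_pos"];q=s["eef_rot"]
tx=np.array([q[0]**2-q[1]**2,2*q[0]*q[1]]);tx/=np.linalg.norm(tx);ty=np.array([tx[1],-tx[0]])
d=p[:2]-A;th=(np.arctan2(d[1],d[0])-V+np.pi)%(2*np.pi)-np.pi
e=np.array([-np.sin(V+th),np.cos(V+th)])
print("t",round(s["clock"],2),"th",round(th,3),"r",np.linalg.norm(d).round(4),"z",p[2].round(4),"q6",s["qpos"][5].round(2),"w",round(s["grip_width"],4),"F",s["force"].round(1),"Ftan(+ccw)",(s["force"][:2]@e).round(2),"Frad",(s["force"][:2]@d/np.linalg.norm(d)).round(2),"yaw0",(np.arctan2(tx[1],tx[0])))
if len(sys.argv)>1:
    g,n=float(sys.argv[1]),int(sys.argv[2]);cap=float(sys.argv[3]) if len(sys.argv)>3 else -.40
    rows=[]
    for t in np.linspace(th,g,n+1)[1:]:
        D=A+.125*np.array([np.cos(V+t),np.sin(V+t)])-p[:2]
        psi=V+max(t,cap)-np.pi;y=-(psi-np.arctan2(tx[1],tx[0]));y=(y+np.pi)%(2*np.pi)-np.pi
        rows.append([round(float(D@tx),3),round(float(D@ty),3),round(float(p[2]-.095),3),round(float(y),2)])
    print(rows)
E
python3 arc.py -0.1 6
```

```text
t 8.15 th 0.475 r 0.1236 z 0.0957 q6 1.98 w 0.0292 F [-1.3  0.   0.3] Ftan(+ccw) -0.83 Frad 1.04 yaw0 0.6550408523251547
[[-0.001, -0.012, 0.001, 0.11], [0.001, -0.024, 0.001, 0.2], [0.004, -0.035, 0.001, 0.3], [0.008, -0.047, 0.001, 0.4], [0.013, -0.057, 0.001, 0.49], [0.02, -0.068, 0.001, 0.59]]
```

Caged (29 mm opening around a 22 mm knob). First test swing is clockwise, toward negative angles.

{"op": "send_rows", "data": {"rows": [[-0.001,-0.012,0.001,0.11],[0.001,-0.024,0.001,0.2],[0.004,-0.035,0.001,0.3],[0.008,-0.047,0.001,0.4],[0.013,-0.057,0.001,0.49]]}}

```text
clock: 8.65
eef_pos: [0.4685, -0.2202, 0.0953]
eef_rot: [0.997, 0.08, -0.0, -0.0]
force: [-0.3, -0.2, 0.6]
grip_width: 0.029
```

```bash
python3 arc.py -0.5 6
```

```text
t 8.65 th -0.001 r 0.1252 z 0.0953 q6 2.54 w 0.029 F [-0.3 -0.2  0.6] Ftan(+ccw) 0.1 Frad 0.3 yaw0 0.16068649558683137
[[0.001, -0.01, 0.0, 0.08], [0.002, -0.021, 0.0, 0.16], [0.004, -0.031, 0.0, 0.24], [0.007, -0.041, 0.0, 0.33], [0.011, -0.051, 0.0, 0.39], [0.015, -0.06, 0.0, 0.39]]
```

{"op": "send_rows", "data": {"rows": [[0.001,-0.01,0.0,0.08],[0.002,-0.021,0.0,0.16],[0.004,-0.031,0.0,0.24],[0.007,-0.041,0.0,0.33],[0.011,-0.051,0.0,0.39],[0.015,-0.06,0.0,0.39]]}}

```text
clock: 9.25
eef_pos: [0.4738, -0.1583, 0.0958]
eef_rot: [0.993, -0.115, -0.0, 0.0]
force: [-0.3, -0.6, 1.1]
grip_width: 0.0291
```

```bash
python3 arc.py 0.0 5
python3 - <<'E'
from h import *
from plant import cams
m=cams.camera_model("scene");p,d=cams.snapshot("scene");np.savez("scene5.npz",p=p,d=d,**m)
c=load("scene5.npz");a=np.deg2rad(9.6);R=np.array([[np.cos(a),np.sin(a)],[-np.sin(a),np.cos(a)]])
for n in("scene3","scene5"):
    c=load(n+".npz");W=pts(c);L=(W[...,:2]-[.5730,-.0874])@R.T;z=W[...,2];hsv=cv2.cvtColor(c["p"],cv2.COLOR_RGB2HSV)
    g=(hsv[...,1]<90)&(hsv[...,2]<150)&(abs(z-.064)<.006)&(abs(L[...,0])<.03)&(L[...,1]<-.015)&(L[...,1]>-.06)
    print(n,g.sum(),"moving jaw y",np.percentile(L[g][:,1],[5,50,95]).round(4))
E
```

```text
t 9.25 th -0.503 r 0.1251 z 0.0958 q6 3.05 w 0.0291 F [-0.3 -0.6  1.1] Ftan(+ccw) 0.65 Frad 0.13 yaw0 -0.23030263187162667
[[-0.001, 0.013, 0.001, 0.0], [0.0, 0.025, 0.001, -0.1], [0.002, 0.038, 0.001, -0.2], [0.005, 0.05, 0.001, -0.3], [0.009, 0.062, 0.001, -0.4]]
scene3 79 moving jaw y [-0.0525 -0.0438 -0.0344]
scene5 85 moving jaw y [-0.0528 -0.0431 -0.0338]
```

Clockwise shows only about 0.6 N and no jaw motion, so it is the loose way. Now counter-clockwise.

{"op": "send_rows", "data": {"rows": [[-0.001,0.013,0.001,0.0],[0.0,0.025,0.001,-0.1],[0.002,0.038,0.001,-0.2],[0.005,0.05,0.001,-0.3],[0.009,0.062,0.001,-0.4]]}}

```text
clock: 9.8
eef_pos: [0.4689, -0.2201, 0.0948]
eef_rot: [0.996, 0.089, 0.001, -0.001]
force: [2.7, 6.8, 0.6]
grip_width: 0.0291
```

```bash
python3 arc.py 0.53 6
```

```text
t 9.8 th -0.002 r 0.1248 z 0.0948 q6 2.52 w 0.0291 F [2.7 6.8 0.6] Ftan(+ccw) -6.27 Frad -3.75 yaw0 0.17842619841683388
[[0.0, 0.011, -0.0, -0.08], [0.001, 0.022, -0.0, -0.16], [0.004, 0.033, -0.0, -0.25], [0.007, 0.044, -0.0, -0.34], [0.011, 0.054, -0.0, -0.43], [0.016, 0.064, -0.0, -0.52]]
```

Counter-clockwise reads 6.3 N, so that is the gripping way. Continuing.

{"op": "send_rows", "data": {"rows": [[0.0,0.011,0,-0.08],[0.001,0.022,0,-0.16],[0.004,0.033,0,-0.25],[0.007,0.044,0,-0.34],[0.011,0.054,0,-0.43],[0.016,0.064,0,-0.52]]}}

```text
clock: 10.4
eef_pos: [0.495, -0.2798, 0.0944]
eef_rot: [0.939, 0.345, 0.001, -0.003]
force: [-1.4, 8.5, 2.9]
grip_width: 0.0289
```

```bash
python3 arc.py -0.54 10
```

```text
t 10.4 th 0.524 r 0.126 z 0.0944 q6 1.92 w 0.0289 F [-1.4  8.5  2.9] Ftan(+ccw) -7.4 Frad -4.34 yaw0 0.7038373859665388
[[0.002, -0.013, -0.001, 0.12], [0.004, -0.026, -0.001, 0.22], [0.008, -0.039, -0.001, 0.33], [0.013, -0.051, -0.001, 0.44], [0.019, -0.063, -0.001, 0.54], [0.026, -0.074, -0.001, 0.65], [0.035, -0.084, -0.001, 0.76], [0.045, -0.093, -0.001, 0.86], [0.055, -0.102, -0.001, 0.94], [0.067, -0.108, -0.001, 0.94]]
```

{"op": "send_rows", "data": {"rows": [[0.002,-0.013,-0.001,0.12],[0.004,-0.026,-0.001,0.22],[0.008,-0.039,-0.001,0.33],[0.013,-0.051,-0.001,0.44],[0.019,-0.063,-0.001,0.54],[0.026,-0.074,-0.001,0.65],[0.035,-0.084,-0.001,0.76],[0.045,-0.093,-0.001,0.86],[0.055,-0.102,-0.001,0.94],[0.067,-0.108,-0.001,0.94]]}}

```text
clock: 11.4
eef_pos: [0.4759, -0.1545, 0.0963]
eef_rot: [0.993, -0.118, -0.001, -0.003]
force: [-0.5, -0.4, -0.5]
grip_width: 0.0291
```

```bash
python3 arc.py -0.1 4; python3 blk.py 6 | grep -A3 -E "scene|moving"
```

```text
t 11.4 th -0.538 r 0.1246 z 0.0963 q6 3.06 w 0.0291 F [-0.5 -0.4 -0.5] Ftan(+ccw) 0.5 Frad 0.3 yaw0 -0.23684568802673361
[[-0.002, 0.014, 0.001, -0.0], [-0.001, 0.027, 0.001, -0.09], [0.001, 0.041, 0.001, -0.2], [0.004, 0.054, 0.001, -0.3]]
scene block top z 0.1122 176 centre(local mm),size,ang [-1.1 -0. ] [48.1 50.8] 0.5
  extent x [-0.0292  0.0238] y [-0.0642  0.0557] z [0.042 0.113]
   moving 83 x [-0.0302  0.0291] y [-0.0502 -0.0296]
   fixed 74 x [-0.0302  0.0306] y [0.0312 0.0555]
side block top z 0.5152 13 centre(local mm),size,ang [-36.4 -30.5] [6.6 2. ] 82.2
  extent x [-0.0367  0.0298] y [-0.0399  0.0561] z [0.05  0.522]
   moving 13 x [0.0232 0.0301] y [-0.0495 -0.0247]
   fixed 116 x [-0.027   0.0286] y [0.032  0.0585]
wrist block top z 0.1068 19338 centre(local mm),size,ang [0.2 0.6] [44.5 51.7] 0.2
  extent x [-0.0218  0.0209] y [-0.0569  0.0274] z [0.048 0.107]
   moving 6303 x [-0.0295  0.0267] y [-0.0498 -0.0285]
   fixed 1380 x [-0.0314 -0.0174] y [0.031 0.056]
```

The jaw moved about 3 mm. About 0.8–0.9 rad of cam is left, so contact may come late in this swing. I'll go in smaller parts.

{"op": "send_rows", "data": {"rows": [[-0.002,0.014,0.001,0.0],[-0.001,0.027,0.001,-0.09],[0.001,0.041,0.001,-0.2],[0.004,0.054,0.001,-0.3]]}}

```text
clock: 11.95
eef_pos: [0.4677, -0.2074, 0.0952]
eef_rot: [0.999, 0.038, 0.0, -0.004]
force: [1.1, 9.3, 5.2]
grip_width: 0.029
```

```bash
python3 arc.py 0.2 4
```

```text
t 11.95 th -0.104 r 0.1246 z 0.0952 q6 2.64 w 0.029 F [1.1 9.3 5.2] Ftan(+ccw) -9.18 Frad -1.65 yaw0 0.07503784993078716
[[-0.0, 0.009, 0.0, -0.06], [0.001, 0.019, 0.0, -0.14], [0.002, 0.028, 0.0, -0.22], [0.005, 0.038, 0.0, -0.29]]
```

{"op": "send_rows", "data": {"rows": [[0,0.009,0,-0.06],[0.001,0.017,0,-0.13],[0.001,0.019,0,-0.14],[0.001,0.019,0,-0.14]]}}

```text
clock: 12.35
eef_pos: [0.4702, -0.2261, 0.0951]
eef_rot: [0.994, 0.109, 0.001, -0.006]
force: [1.8, 7.5, 4.1]
grip_width: 0.0291
```

```bash
python3 arc.py 0.25 5
```

```text
t 12.35 th 0.048 r 0.1246 z 0.0951 q6 2.47 w 0.0291 F [1.8 7.5 4.1] Ftan(+ccw) -6.98 Frad -3.33 yaw0 0.21771101579886806
[[-0.0, 0.005, 0.0, -0.04], [0.0, 0.01, 0.0, -0.08], [0.001, 0.015, 0.0, -0.12], [0.001, 0.02, 0.0, -0.16], [0.002, 0.025, 0.0, -0.2]]
```

{"op": "send_rows", "data": {"rows": [[0,0.005,0,-0.04],[0,0.01,0,-0.08],[0.001,0.015,0,-0.12],[0.001,0.02,0,-0.16],[0.001,0.02,0,-0.16]]}}

```text
clock: 12.85
eef_pos: [0.4754, -0.2451, 0.0948]
eef_rot: [0.982, 0.19, 0.002, -0.007]
force: [0.4, 7.1, 3.0]
grip_width: 0.0289
```

```bash
python3 arc.py 0.36 4; python3 blk.py 7 | grep -E "scene|moving|wrist"
```

```text
t 12.85 th 0.205 r 0.1252 z 0.0948 q6 2.28 w 0.0289 F [0.4 7.1 3. ] Ftan(+ccw) -6.44 Frad -2.94 yaw0 0.38161646145598166
[[0.0, 0.005, -0.0, -0.03], [0.0, 0.01, -0.0, -0.07], [0.001, 0.014, -0.0, -0.11], [0.002, 0.019, -0.0, -0.15]]
scene block top z 0.1123 171 centre(local mm),size,ang [-1.1  3. ] [50.1 48.7] 87.1
   moving 74 x [-0.0316  0.0293] y [-0.0441 -0.0243]
   moving 11 x [0.0241 0.0297] y [-0.0398 -0.0202]
wrist block top z 0.0621 37 centre(local mm),size,ang [-25.6 -45.1] [ 8.9 49.3] 11.3
   moving 1054 x [-0.0308 -0.0217] y [-0.0438 -0.0224]
```

{"op": "send_rows", "data": {"rows": [[0,0.005,0,-0.03],[0,0.01,0,-0.07],[0.001,0.014,0,-0.11],[0.002,0.019,0,-0.15],[0.002,0.019,0,-0.15]]}}

```text
clock: 13.5
eef_pos: [0.4831, -0.2615, 0.0944]
eef_rot: [0.965, 0.264, 0.002, -0.008]
force: [-4.4, 6.5, 5.3]
grip_width: 0.0291
```

```bash
python3 arc.py 0.5 4
```

```text
t 13.5 th 0.35 r 0.1253 z 0.0944 q6 2.1 w 0.0291 F [-4.4  6.5  5.3] Ftan(+ccw) -7.86 Frad 0.58 yaw0 0.5339778246703557
[[0.0, 0.005, -0.001, -0.02], [0.0, 0.009, -0.001, -0.06], [0.001, 0.014, -0.001, -0.1], [0.001, 0.019, -0.001, -0.13]]
```

{"op": "send_rows", "data": {"rows": [[0,0.005,0,-0.02],[0,0.009,0,-0.06],[0.001,0.014,0,-0.1],[0.001,0.017,0,-0.12],[0.001,0.017,0,-0.12]]}}

```text
clock: 14.0
eef_pos: [0.4915, -0.275, 0.0939]
eef_rot: [0.946, 0.323, 0.002, -0.01]
force: [-2.8, 7.7, 5.3]
grip_width: 0.0291
```

```bash
python3 arc.py -0.2 7;  python3 blk.py 8 | grep -E "scene|moving|wrist"
```

```text
t 14.0 th 0.477 r 0.1257 z 0.0939 q6 1.97 w 0.0291 F [-2.8  7.7  5.3] Ftan(+ccw) -7.82 Frad -2.36 yaw0 0.6571274138013381
[[0.001, -0.012, -0.001, 0.11], [0.003, -0.024, -0.001, 0.21], [0.006, -0.036, -0.001, 0.3], [0.011, -0.047, -0.001, 0.4], [0.016, -0.058, -0.001, 0.5], [0.022, -0.068, -0.001, 0.59], [0.029, -0.078, -0.001, 0.69]]
scene block top z 0.1125 168 centre(local mm),size,ang [1.2 5.4] [47.5 50.6] 0.3
   moving 72 x [-0.0288  0.0281] y [-0.0407 -0.0216]
```

Jaw and block are near the fixed jaw. Going a little further before the stop.

{"op": "send_rows", "data": {"rows": [[0,0.004,0,-0.03],[0,0.008,0,-0.06],[0.001,0.01,0,-0.08],[0.001,0.01,0,-0.08]]}}

```text
clock: 14.55
eef_pos: [0.4963, -0.2815, 0.0934]
eef_rot: [0.932, 0.361, 0.001, -0.011]
force: [-5.9, 6.0, 6.8]
grip_width: 0.0287
```

```bash
python3 arc.py -0.3 9
```

```text
t 14.55 th 0.541 r 0.126 z 0.0934 q6 1.88 w 0.0287 F [-5.9  6.   6.8] Ftan(+ccw) -8.4 Frad 0.52 yaw0 0.739346313741546
[[0.002, -0.012, -0.002, 0.12], [0.004, -0.023, -0.002, 0.22], [0.007, -0.034, -0.002, 0.31], [0.011, -0.045, -0.002, 0.4], [0.016, -0.056, -0.002, 0.5], [0.022, -0.066, -0.002, 0.59], [0.029, -0.075, -0.002, 0.68], [0.037, -0.084, -0.002, 0.78], [0.046, -0.092, -0.002, 0.87]]
```

8.4 N now, so contact is starting. Swinging back the loose way for one more stroke.

{"op": "send_rows", "data": {"rows": [[0.002,-0.012,-0.002,0.12],[0.004,-0.023,-0.002,0.22],[0.007,-0.034,-0.002,0.31],[0.011,-0.045,-0.002,0.4],[0.016,-0.056,-0.002,0.5],[0.022,-0.066,-0.002,0.59],[0.029,-0.075,-0.002,0.68],[0.037,-0.084,-0.002,0.78],[0.046,-0.092,-0.002,0.87],[0.046,-0.092,-0.002,0.87]]}}

```text
clock: 15.55
eef_pos: [0.4683, -0.1824, 0.0978]
eef_rot: [0.998, -0.065, -0.004, -0.011]
force: [0.1, 0.1, -0.4]
grip_width: 0.0291
```

```bash
python3 arc.py 0.0 6
```

```text
t 15.55 th -0.305 r 0.1249 z 0.0978 q6 2.89 w 0.0291 F [ 0.1  0.1 -0.4] Ftan(+ccw) -0.15 Frad -0.13 yaw0 -0.1293124180036278
[[0.0, 0.006, 0.003, -0.04], [0.0, 0.013, 0.003, -0.09], [0.001, 0.019, 0.003, -0.14], [0.002, 0.025, 0.003, -0.2], [0.004, 0.031, 0.003, -0.25], [0.005, 0.038, 0.003, -0.3]]
```

{"op": "send_rows", "data": {"rows": [[0,0.006,0.002,-0.04],[0,0.013,0.003,-0.09],[0.001,0.019,0.003,-0.14],[0.002,0.025,0.003,-0.2],[0.002,0.025,0.003,-0.2]]}}

```text
clock: 16.05
eef_pos: [0.4671, -0.2079, 0.0941]
eef_rot: [0.999, 0.038, -0.002, -0.012]
force: [2.4, 5.1, 1.0]
grip_width: 0.029
```

```bash
python3 arc.py 0.05 4
```

```text
t 16.05 th -0.101 r 0.1252 z 0.0941 q6 2.63 w 0.029 F [2.4 5.1 1. ] Ftan(+ccw) -4.98 Frad -2.75 yaw0 0.07690323298183267
[[0.0, 0.005, -0.001, -0.03], [0.0, 0.009, -0.001, -0.07], [0.001, 0.014, -0.001, -0.1], [0.001, 0.019, -0.001, -0.14]]
```

{"op": "send_rows", "data": {"rows": [[0,0.003,0,-0.02],[0,0.005,0,-0.04],[0,0.005,0,-0.04]]}}

```text
clock: 16.35
eef_pos: [0.4676, -0.2123, 0.094]
eef_rot: [0.998, 0.061, -0.002, -0.014]
force: [2.3, 9.4, 3.1]
grip_width: 0.0292
```

```bash
python3 arc.py
```

```text
t 16.35 th -0.065 r 0.125 z 0.094 q6 2.58 w 0.0292 F [2.3 9.4 3.1] Ftan(+ccw) -9.16 Frad -3.22 yaw0 0.1226551695622427
```

{"op": "send_rows", "data": {"rows": [[0,0.003,0,-0.02],[0,0.005,0,-0.04],[0,0.005,0,-0.04]]}}

```text
clock: 16.65
eef_pos: [0.4683, -0.2167, 0.094]
eef_rot: [0.996, 0.084, -0.001, -0.016]
force: [2.6, 11.0, 3.0]
grip_width: 0.0287
```

```bash
python3 arc.py
```

```text
t 16.65 th -0.03 r 0.1248 z 0.094 q6 2.52 w 0.0287 F [ 2.6 11.   3. ] Ftan(+ccw) -10.49 Frad -4.1 yaw0 0.1684773767852125
```

10.5 N now, about 30 N on the carving. One more small step.

{"op": "send_rows", "data": {"rows": [[0,0.003,0,-0.02],[0,0.005,0,-0.04],[0,0.005,0,-0.04]]}}

```text
clock: 16.95
eef_pos: [0.4692, -0.2208, 0.0939]
eef_rot: [0.994, 0.107, 0.0, -0.018]
force: [1.2, 11.6, 5.0]
grip_width: 0.0289
```

```bash
python3 arc.py
```

```text
t 16.95 th 0.004 r 0.1246 z 0.0939 q6 2.47 w 0.0289 F [ 1.2 11.6  5. ] Ftan(+ccw) -11.21 Frad -3.11 yaw0 0.21441794764540725
```

{"op": "send_rows", "data": {"rows": [[0,0.003,0,-0.02],[0,0.005,0,-0.04],[0,0.005,0,-0.04]]}}

```text
clock: 17.25
eef_pos: [0.4702, -0.2247, 0.0938]
eef_rot: [0.991, 0.13, 0.001, -0.02]
force: [0.9, 10.7, 5.5]
grip_width: 0.0289
```

```bash
python3 arc.py; python3 blk.py 9 | grep -E "scene|moving|wrist|extent|fixed"
```

```text
t 17.25 th 0.037 r 0.1244 z 0.0938 q6 2.42 w 0.0289 F [ 0.9 10.7  5.5] Ftan(+ccw) -10.26 Frad -3.03 yaw0 0.26035170379181277
scene block top z 0.1128 168 centre(local mm),size,ang [0.  5.7] [51.1 47.6] 88.4
  extent x [-0.0305  0.0254] y [-0.0645  0.0551] z [0.043 0.114]
   moving 66 x [-0.0285  0.0284] y [-0.0392 -0.0213]
   fixed 67 x [-0.0308  0.0302] y [0.0315 0.0545]
  extent x [-0.0191  0.0303] y [-0.0207  0.0571] z [0.05  0.107]
   fixed 115 x [-0.0271  0.0286] y [0.0326 0.0579]
wrist block top z 0.0848 988 centre(local mm),size,ang [-21.8   4.2] [ 5.6 48.7] 6.1
  extent x [-0.0318 -0.0145] y [-0.0681  0.0312] z [0.042 0.086]
   moving 2038 x [-0.0306 -0.0122] y [-0.0388 -0.0203]
   fixed 805 x [-0.0316 -0.0207] y [0.0304 0.0417]
```

The reading flattened to about 10–11 N with some noise, and the block's front is 1 mm or less from the fixed face. Continuing in small steps.

{"op": "send_rows", "data": {"rows": [[0,0.003,0,-0.02],[0.001,0.006,0,-0.05],[0.001,0.006,0,-0.05],[0.001,0.006,0,-0.05]]}}

```text
clock: 17.8
eef_pos: [0.4716, -0.229, 0.0936]
eef_rot: [0.987, 0.157, 0.001, -0.022]
force: [-3.4, 11.0, 8.0]
grip_width: 0.0289
```

```bash
python3 arc.py
```

```text
t 17.8 th 0.073 r 0.124 z 0.0936 q6 2.35 w 0.0289 F [-3.4 11.   8. ] Ftan(+ccw) -11.52 Frad 0.67 yaw0 0.3149234265003486
```

{"op": "send_rows", "data": {"rows": [[0,0.003,0,-0.02],[0,0.006,0,-0.05],[0,0.006,0,-0.05],[0,0.006,0,-0.05]]}}

```text
clock: 18.2
eef_pos: [0.473, -0.2335, 0.0935]
eef_rot: [0.983, 0.184, 0.002, -0.024]
force: [-1.6, 11.8, 8.1]
grip_width: 0.0289
```

```bash
python3 arc.py
```

```text
t 18.2 th 0.111 r 0.1237 z 0.0935 q6 2.29 w 0.0289 F [-1.6 11.8  8.1] Ftan(+ccw) -11.79 Frad -1.71 yaw0 0.3701940422519746
```

{"op": "send_rows", "data": {"rows": [[0,0.003,0,-0.02],[0,0.006,0,-0.05],[0,0.007,0,-0.06],[0,0.007,0,-0.06]]}}

```text
clock: 18.6
eef_pos: [0.475, -0.2388, 0.0934]
eef_rot: [0.976, 0.216, 0.003, -0.026]
force: [-1.6, 13.5, 9.7]
grip_width: 0.029
```

```bash
python3 arc.py
```

```text
t 18.6 th 0.156 r 0.1234 z 0.0934 q6 2.22 w 0.029 F [-1.6 13.5  9.7] Ftan(+ccw) -13.3 Frad -2.81 yaw0 0.43583466199765003
```

13.3 N is about 55–60 N on the carving, firm and well short of crushing. Backing off to mid-gap, opening and rising clear.

{"op": "send_rows", "data": {"rows": [[0,-0.003,0,0],[0,-0.004,0,0],[0,-0.004,0,0],[0,-0.004,0,0],[0,-0.004,-0.02,0],[0,-0.004,-0.06,0],[0,-0.004,-0.1,0],[0,-0.004,-0.13,0],[0,-0.004,-0.13,0]], "gripper": 0.5}}

```text
clock: 19.5
eef_pos: [0.4758, -0.2433, 0.2276]
eef_rot: [0.976, 0.216, 0.006, -0.023]
force: [0.1, 0.1, -0.6]
grip_width: 0.0426
```

{"op": "send_rows", "data": {"rows": [[-0.04,0,-0.01,0],[-0.08,0,-0.02,0],[-0.12,0,-0.02,0],[-0.12,0,-0.02,0]]}}

```text
clock: 19.9
eef_pos: [0.3635, -0.2961, 0.2446]
eef_rot: [0.976, 0.215, 0.005, -0.023]
force: [0.4, 0.2, -0.0]
grip_width: 0.0424
```

```bash
python3 arc.py
python3 - <<'E'
from h import *
from plant import cams
a=np.deg2rad(9.6);R=np.array([[np.cos(a),np.sin(a)],[-np.sin(a),np.cos(a)]])
I=[]
for n in("scene","side"):
    m=cams.camera_model(n);p,d=cams.snapshot(n);np.savez(n+"10.npz",p=p,d=d,**m)
    c=load(n+"10.npz");W=pts(c);hsv=cv2.cvtColor(p,cv2.COLOR_RGB2HSV);L=(W[...,:2]-[.5730,-.0874])@R.T;z=W[...,2]
    t=(abs(L[...,0])<.05)&(abs(L[...,1])<.05)&(hsv[...,1]>40)&(z>.097)&(z<.112)
    print(n,t.sum(),np.median(z[t]),*rect(L[t]))
    g=(hsv[...,1]<90)&(hsv[...,2]<150)&(abs(z-.063)<.006)&(abs(L[...,0])<.03)
    for lo,hi in((-.06,-.012),(.02,.06)):
        q=L[g&(L[...,1]>lo)&(L[...,1]<hi)];print(len(q),np.percentile(q[:,1],[5,95]).round(4))
    I.append(cv2.resize(p[140:260,230:410] if n=="scene" else p[110:230,240:420],(600,300) if 0 else (450,300),interpolation=2))
cv2.imwrite("pics/f.png",np.vstack(I)[...,::-1])
E
```

```text
t 19.9 th 0.233 r 0.2481 z 0.2446 q6 2.0 w 0.0424 F [ 0.4  0.2 -0. ] Ftan(+ccw) -0.04 Frad -0.48 yaw0 0.43353803886283265
scene 181 0.10634795503480914 [-0.2  6. ] [49.  50.5] 0.7
74 [-0.0376 -0.0215]
72 [0.0335 0.0538]
side 174 0.1041346750798765 [2.3 8.3] [54.3 43.8] 89.9
8 [-0.0342 -0.0176]
111 [0.0342 0.057 ]
```

View pics/f.png

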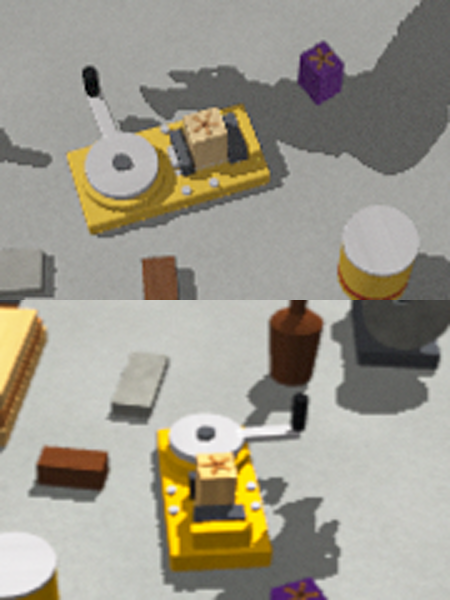

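The final view shows the block upright at (205,138), clamped between both jaws. It moved about 6 mm to the fixed face and is square, with its top still at 104–106 mm. The lever is free and the bystanders are in place. Handing in.

```bash
python3 -c "
from plant import job_done,sense
print(job_done(),sense()['clock'])"
```

```text
the job is handed in; nothing more can be done
the job is handed in; nothing more can be done
```

The flower-carved block is clamped upright in the vise. The lever is let go, and I handed the job in at about 20 s of the 67 s allowed.

- **Placing:** I picked the pale block, not the purple one, and stood it within about 2 mm of the middle between the jaws, then let go.
- **Ratchet:** I worked the lever with the knob held loosely between the fingers. Clockwise was loose (about 0.6 N) and counter-clockwise gripped. Three gripping strokes brought the last push at the knob to 13.3 N, roughly 55–60 N on the carving by your table.
- **Last checks:** After I let go, the block was square, with its top at 104–106 mm. It had shifted about 6 mm to meet the fixed jaw. The tool force read about zero, and the vise area looked undisturbed in the last pictures. I did not measure the bystanders' positions again.
- **Disagreements:** The scene and side cameras differed by 2–4 mm in places, so I relied on the wrist camera for placing. Push readings near contact scattered by about 1 N and dipped once (11.2, 10.3, 11.5, 11.8, 13.3 N). The tool had also tilted about 0.05 rad by the end. That makes the clamping force an estimate; it was not measured directly.

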